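# Index a rack dispenser's carriage to its filling station and lock it

## Task

The rack dispenser's carriage is locked at its loading station. Pull up the sprung T-knob of the locking plunger, give it a quarter turn and let it drop into its rest slot so that the pin stays drawn; then slide the carriage by its bow handle gently to the left until it meets its stop at the filling station, let it stand there, and lift and turn the T-knob back so that it drops fully home and the pin locks the carriage. Do not yank or wrench the knob, ram the stop, push the carriage against the engaged pin or disturb the other things on the bench.

Things in the scene. Friction and masses are not known exactly. Their poses are not given: they have to be found in the camera images.
- shuttle: Rack dispenser, fixed: aluminium base 300 (x) by 435 (y) mm, rails along y. White column 177 high at its far side (x over 63 mm, y 10 to 90); its arm and steel manifold hang over the rails (x -41 to 68, y 25 to 75, z 98 to 165 mm). Origin on the bench; x points away from the robot, y left along the carriage's travel; its yaw varies.
- bracket: Grey bracket on the base's front edge (robot's side) that carries the plunger: an arm 40 mm wide (y), underside 52, top 64 mm above the bench, bridging the carriage's steel index bar. The carriage's rubber lug stops against the arm's right flank; meet it gently, below 20 N (the rubber gives about 1 mm for 10 N). Origin and axes as shuttle.
- sleeve: Slotted steel sleeve of the plunger, 28 x 28 mm, top 86 mm above the bench. Deep slot along y (pin engaged), rest slot along x, 3 mm deep (pin drawn). Origin on the plunger's axis at bench height, at x = -110 mm, y = 0 of shuttle; same axes. Yanking the knob against its top stop or wrenching it in a slot is to stay below 25 N.
- pin: Locking pin, 8 mm steel, under the bracket arm; drops 5.5 mm deep into an 11 mm hole of the index bar (it fits when within about 1.5 mm of centre) and is clear of the bar by 1.5 mm when parked. Origin on the plunger's axis, at bench height when the pin is fully down.
- knob_grip (a point): Centre of the T-knob's crossbar (black, 48 long x 14 thick x 24 high), 112 mm above the bench with the pin down, on the plunger's vertical axis. The crossbar lies along this point's y axis. Below the bar is a 10.5 mm neck, 12 mm thick, then a steel disc 29 mm across, top at 22.5 mm below this point.
- carriage_handle (a point): Middle of the bow handle's bar: steel, round 12 mm, straight for 60 mm along x, 82 mm above the bench, on the left end of the carriage, with 36 mm free under the bar. Moves with the carriage; axes as shuttle.
- plunger (a joint): Lift of the T-knob and pin, m. 0: home, pin in a hole. 0.0055: pin standing on the bar, not lined up. 0.007: parked in the rest slot. Above 0.010 the tooth is clear of the slots and the knob turns freely; top stop at 0.014. The spring pulls down with 5 N at 0, 9 N at the top, and drops the knob by itself when let go.
- knob (a joint): Turn of the T-knob in rad, positive counterclockwise from above. 0: crossbar along the carriage's travel, over the deep slot. +1.57 or -1.57 (either way will do): crossbar across, over the rest slot. Its tooth finds a slot within about 0.12 rad; it turns 1.75 at most either way.
- carriage (a joint): Travel of the carriage to the left (shuttle +y), m. About 0 at the loading station, where it starts locked. The filling station, where its rubber lug meets the bracket, is somewhere from 0.056 to 0.108, as the last user clamped it; there the hole lines up within 0.5 mm. Moves 0.9 kg with 1.2 N of friction and stays where left.
- tip_box: Bystander: blue pipette-tip box with white tips, 82 x 122 mm, 54 high; origin under its middle. To be left alone.
- buffer_bottle: Bystander: capped bottle, 60 mm wide, 130 high; origin under its middle. To be left alone.
- cap_jar: Bystander: small white-lidded jar, 52 mm wide, 60 high; origin under its middle. To be left alone.
- pipette: Bystander: hand pipette lying flat, 260 mm long, 24 high; origin under its middle. To be left alone.
- hex_driver: Bystander: hex driver lying flat, black handle, 165 mm long, 20 high; origin under its middle. To be left alone.

How it is judged:
By the outcome, as a careful person would: the job done as asked, in the order asked, and still so for the second after the job is handed in, with the robot touching nothing.
It also fails if it takes over 61 s, if anything falls off the work surface, if the arm or the gripper's body presses on something with over 40 N, if the wrist force passes 120 N, or if a joint passes its speed limit or range.

## Robot

A 6-joint arm with a two-finger parallel gripper is mounted at the origin on the work surface. World frame = base frame: x ahead of the robot, y to its left, z up, the work surface at z = 0. Lengths are in m, angles in degrees, forces in N, time in s.
With the tool pointing down it reaches from about 0.35 to 0.95 m from the base axis. Payload 17.4 kg.
Tool frame: the origin (TCP) lies midway between the tips of the shut fingers; the grasp point (between the pads) lies 19 mm behind it; z points along the fingers, y is the direction in which the jaws open and shut (so a half turn about z gives the same grasp; the last joint's range is limited). The gripper opens to 93 mm and grips with 3 to 60 N. Pads are 15 mm wide; open, the fingers measure 128 mm over their backs; the gripper's body (75 mm by 188 mm) begins 65 mm behind the grasp point.
Start: joints at [64.068, 6.646, 82.598, -0, 90.757, -2.166], TCP at [0.272, 0.618, 0.219] pointing down, gripper open.
Joint ranges: [-162.19, 162.19], [-47.58, 125.68], [4.15, 143.07], [-65.23, 245.23], [0.69, 171.88], [-170.13, 170.13]. Speed limits (degrees/s): [108.29, 108.29, 127.2, 180, 180, 180].

## Interface

Orientations are given as a 3x3 rotation matrix whose columns are the frame's x, y, z axes.
In Python, from cell import manip gives the robot as it stands. The module is installed in compiled form; this text tells all that it offers.
- The arm moves only by the tool arm_command, never from a script. Its argument "series" is a list of rows, each an object of numbers: "jaw": the gripper command: -1 is shut, 1 is fully open, values between are in proportion; "dx", "dy", "dz": the shift along the world's x, y, z in cm; "twist": the turn about the world's z in rad. A call has 1 to 20 rows; each row shifts and turns the pose as measured when the row begins; what a row does not reach is not made up. A row lasts 1/8 s, in which the tool goes at most 62.5 mm and 10.7 degrees, less where a joint would pass 70% of its speed; a pose out of reach is approached as far as the arm can. A call is refused whole if a number of a shift passes 6.25 or a number of a turn 0.188, either way. A call with a gripper value outside its range is refused whole. The fingers move at their own pace and stop on an object; the grip force is fixed at half the most. Time passes only in rows, so rows that do not move let the fingers close. It gives the time, the measured TCP pose, the force and the opening at its end, in the units of the state.
- manip.get_state(): the state, without advancing time (a new reading comes with each control period).
- manip.grab_frame(name): name is "scene" or "top" or "wrist"; returns a dict with "frame" (384x512x3 uint8, red, green, blue), "vfov" (degrees; the focal length in pixels is half the picture's height over the tangent of half this angle, whatever the lens; pixels are square), "cx", "cy" (the principal point, pixels), "D" ([k1, k2, p1, p2, k3] as OpenCV has them; the pictures are not rectified), "R" (3x3) and "t" (3): a world point X has camera coordinates R X + t. Camera axes: x right, y down, z forward; pixel columns grow to the right and rows downward; lengths in m; the calibration is good to about 2 mm. A picture is of the moment at which its call begins. There is no depth.
- manip.finish_job(): hands the job in, once; it reports no verdict.
The state is a dict: "t": time; "q": joint angles; "dq": joint speeds; "joint_torque": joint torques, N m; "ee_pos": TCP position; "ee_rot": TCP orientation; "wrist_force": force on the tool from outside, world axes, zero at the start; "torque": the same for the moment, N m; "grip_width": finger opening in m.
Only numpy, scipy, OpenCV 4.12 (cv2) and the standard library are available. Lean on these libraries where they do the work, as an engineer would, in place of code of your own. Each camera call takes 0.05 s, during which the arm holds its last target. There are 200 camera calls.

## Working session

There is one attempt and no reset: what is moved stays moved. The work goes in short steps, Python scripts to look and compute and a tool call to move; the robot and the scene stay as the last step left them, time stands still between calls to the robot, and variables do not carry over. Pictures are saved under pics/ and viewed, about 8 in all and at most 12, crops included, and the job is handed in when it is done.

Besides the shell and the picture viewer there is one more tool, called after ">>>" as a command line: name --argument value ..., lists and objects as JSON in quotes. arm_command: Moves the arm, as the interface text tells. Its arguments: {"type":"object","properties":{"series":{"type":"array"}},"required":["series"]}

```bash
mkdir -p pics
cat > h.py <<'E'
import numpy as np, cv2, pickle
from cell import manip
def grab(n,save=None):
    f=manip.grab_frame(n)
    if save: cv2.imwrite('pics/'+save,f['frame'][:,:,::-1])
    pickle.dump(f,open('pics/%s.pkl'%n,'wb')); return f
def K(f):
    F=f['frame'].shape[0]/2/np.tan(np.radians(f['vfov'])/2)
    return np.array([[F,0,f['cx']],[0,F,f['cy']],[0,0,1.]])
def onz(f,uv,z):
    p=cv2.undistortPoints(np.array(uv,float).reshape(-1,1,2),K(f),np.array(f['D'],float)).reshape(-1,2)
    R=np.array(f['R']);t=np.array(f['t']);C=-R.T@t
    d=np.c_[p,np.ones(len(p))]@R
    return C+d*((z-C[2])/d[:,2])[:,None]
def proj(f,X):
    return cv2.projectPoints(np.array(X,float).reshape(-1,1,3),cv2.Rodrigues(np.array(f['R']))[0],np.array(f['t'],float),K(f),np.array(f['D'],float))[0].reshape(-1,2)
E
python3 - <<'E'
from h import *
a=grab('scene','s0.png');b=grab('top','t0.png')
s=manip.get_state();print(s['t'],s['ee_pos'],s['ee_rot'],s['wrist_force'],s['grip_width'])
for f in(a,b):print(-np.array(f['R']).T@f['t'],f['vfov'])
E
```

```text
0.1 [0.27193797 0.61760753 0.2179548 ] [[-9.15203731e-01  4.02991206e-01 -4.67619825e-04]
 [ 4.02991473e-01  9.15203261e-01 -9.28807997e-04]
 [ 5.36657346e-05 -1.03849535e-03 -9.99999459e-01]] [0.10077782 0.02719182 0.17497442] 0.09322714161895906
[ 1.06025262 -0.8518263   0.86216432] 44.17318144780639
[0.47364827 0.00142084 1.01806499] 55.30791249853719
```

View pics/s0.png

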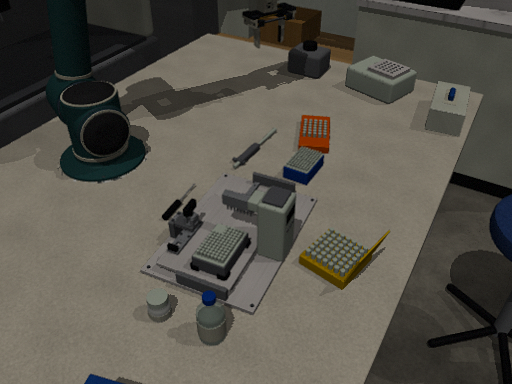

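View pics/t0.png

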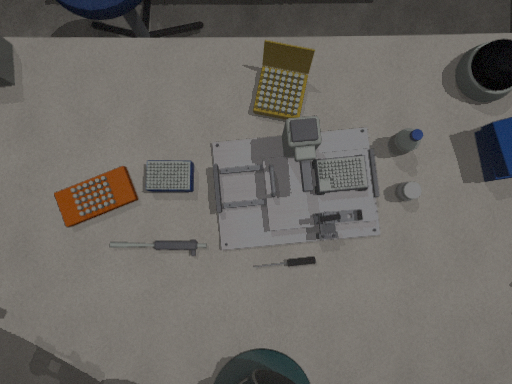

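Scene picture: the dispenser is in the middle (column at about (275,215), knob near (185,215)), with the jar at (158,305) and the bottle at (210,320). Top picture: the base covers about (212-380, 128-248), with the bracket near (328,228), the knob near (328,217) and the hex driver just in front at (285,263). I'll enlarge it.

Run:
```python
import cv2
i=cv2.imread('pics/t0.png')[120:255,205:390];cv2.imwrite('pics/t0c.png',cv2.resize(i,None,fx=4,fy=4,interpolation=cv2.INTER_CUBIC))
```

```text
(no output)
```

View pics/t0c.png

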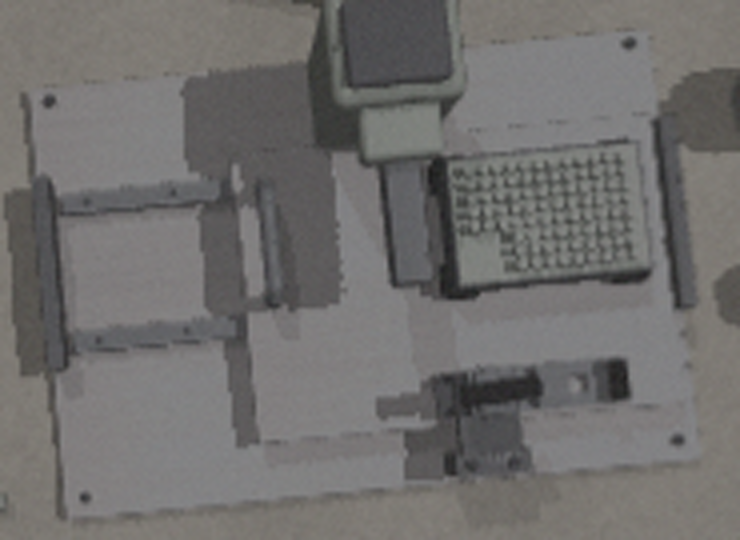

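Enlarged top crop: knob bar (457–540, ~390), handle bar (269, 180–305), index-bar hole (578,385), lug left face at about (597,382) and base screws at the corners.

Run:
```python
from h import *
f=pickle.load(open('pics/top.pkl','rb'))
c=lambda L:[(205+(x-1.5)/4,120+(y-1.5)/4) for x,y in L]
P=onz(f,c([(22,92),(650,32),(698,460),(65,518)]),0.012)[:,:2]
print(P,[np.linalg.norm(P[i]-P[i-1]) for i in range(4)])
e=P[0]-P[1]+P[3]-P[2]; print('yaw',np.degrees(np.arctan2(-e[0],e[1])))
k=onz(f,c([(457,391),(540,386),(499,389)]),0.124);print('knob',k,np.linalg.norm(k[0]-k[1]))
h=onz(f,c([(264,180),(274,305)]),0.086);print('handle',h,h.mean(0),np.linalg.norm(h[0]-h[1]))
print('hole,lug',onz(f,c([(578,385),(600,382)]),0.045))
print('center',P.mean(0))
g=pickle.load(open('pics/scene.pkl','rb'))
print(proj(g,[k[2],h.mean(0)]))
i=cv2.imread('pics/s0.png')[165:305,130:330];cv2.imwrite('pics/s0c.png',cv2.resize(i,None,fx=4,fy=4,interpolation=cv2.INTER_CUBIC))
```

```text
[[ 0.69210122  0.14190191]
 [ 0.73163023 -0.29434665]
 [ 0.43667299 -0.31857072]
 [ 0.39811392  0.11033988]] [np.float64(0.2956766757330399), np.float64(0.43803578926076603), np.float64(0.295950298013113), np.float64(0.4306403398341438)]
yaw 5.157463975041642
knob [[ 0.48238913 -0.13944458  0.124     ]
 [ 0.48531546 -0.18958075  0.124     ]
 [ 0.48354863 -0.1648265   0.124     ]] 0.05022149484395385
handle [[ 0.61805037 -0.02426207  0.086     ]
 [ 0.53765795 -0.03016182  0.086     ]] [ 0.57785416 -0.02721195  0.086     ] 0.08060860369099736
hole,lug [[ 0.48695924 -0.23136273  0.045     ]
 [ 0.48890603 -0.24580289  0.045     ]]
center [ 0.56462959 -0.09016889]
[[190.30850769 202.29333343]
 [252.24780342 195.78509679]]
```

View pics/s0c.png

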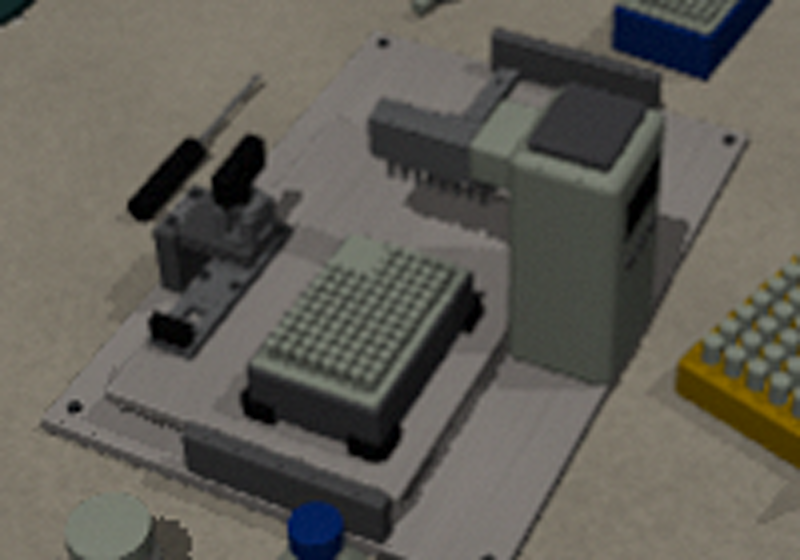

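>>> arm_command --series '[{"jaw": 0.5, "dx": 1.4, "dy": -5.2, "dz": 0.1, "twist": -0.071}, {"jaw": 0.5, "dx": 1.4, "dy": -5.2, "dz": 0.1, "twist": -0.071}, {"jaw": 0.5, "dx": 1.4, "dy": -5.2, "dz": 0.1, "twist": -0.071}, {"jaw": 0.5, "dx": 1.4, "dy": -5.2, "dz": 0, "twist": -0.071}, {"jaw": 0.5, "dx": 1.4, "dy": -5.2, "dz": 0, "twist": -0.071}, {"jaw": 0.5, "dx": 1.4, "dy": -5.2, "dz": 0, "twist": -0.071}, {"jaw": 0.5, "dx": 1.4, "dy": -5.2, "dz": 0, "twist": -0.071}, {"jaw": 0.5, "dx": 1.4, "dy": -5.2, "dz": 0, "twist": -0.071}, {"jaw": 0.5, "dx": 1.4, "dy": -5.2, "dz": 0, "twist": -0.071}, {"jaw": 0.5, "dx": 1.4, "dy": -5.2, "dz": 0, "twist": -0.071}, {"jaw": 0.5, "dx": 1.4, "dy": -5.2, "dz": 0, "twist": -0.071}, {"jaw": 0.5, "dx": 1.4, "dy": -5.2, "dz": 0, "twist": -0.071}, {"jaw": 0.5, "dx": 1.4, "dy": -5.2, "dz": 0, "twist": -0.071}, {"jaw": 0.5, "dx": 1.4, "dy": -5.2, "dz": 0, "twist": -0.071}, {"jaw": 0.5, "dx": 1.4, "dy": -5.2, "dz": 0, "twist": -0.071}]'

```text
t: 1.98
ee_pos: [0.4811, -0.1862, 0.2165]
ee_rot: [[-0.061, 0.998, -0.003], [0.998, 0.061, -0.001], [-0.001, -0.003, -1.0]]
wrist_force: [2.0, -0.1, -0.1]
grip_width: 0.0698
```

```bash
cat >> h.py <<'E'
def st():
    s=manip.get_state();R=np.array(s['ee_rot']);yw=np.degrees(np.arctan2(R[1,1],R[0,1]))
    print('t %.2f'%s['t'],'pos',np.round(s['ee_pos'],4),'yaw %.2f'%yw,'F',np.round(s['wrist_force'],1),'M',np.round(s['torque'],2),'w %.4f'%s['grip_width'],'q6 %.0f'%s['q'][5]);return s
E
python3 -c "
from h import *
st();f=grab('wrist','w1.png');print(-np.array(f['R']).T@f['t'],f['vfov'],proj(f,[[.4835,-.165,.112]]))"
```

```text
t 1.98 pos [ 0.4811 -0.1862  0.2165] yaw 3.50 F [ 2.  -0.1 -0.1] M [ 0.01  0.09 -0.02] w 0.0698 q6 -27
[ 0.47903929 -0.11976845  0.38322049] 65.16442054326865 [[254.88611344 167.78870632]]
```

View pics/w1.png

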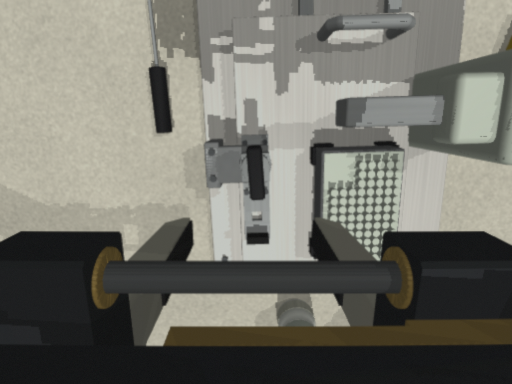

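Wrist picture: crossbar at about (248-265, 146-200), hex driver at (160,100), handle bar at (370,22). I'll segment the bar's top face.

Run:
```python
from h import *
f=pickle.load(open('pics/wrist.pkl','rb'))
g=f['frame'].max(2);m=np.zeros_like(g)
m[138:208,238:275]=(g[138:208,238:275]<28)*255
n,l,s,c=cv2.connectedComponentsWithStats(m);i=1+s[1:,4].argmax();print(s[i])
p=np.argwhere(l==i)[:,::-1]
r=cv2.minAreaRect(p.astype(np.float32));print(r)
b=cv2.boxPoints(r)
for z in(.112,.124):
    P=onz(f,b,z)[:,:2];print(z,P.round(4).tolist(),P.mean(0),[np.linalg.norm(P[k]-P[k-1]).round(4) for k in range(4)])
a=f['frame'][130:215,190:290,::-1];a=cv2.resize(a,None,fx=6,fy=6,interpolation=cv2.INTER_NEAREST);cv2.imwrite('pics/w1c.png',cv2.convertScaleAbs(a,alpha=2))
```

```text
[248 146  13   4  32]
((253.88278198242188, 147.09310913085938), (2.8235464096069336, 12.041595458984375), 85.2363510131836)
0.112 [[0.4759, -0.1458], [0.4866, -0.1443], [0.4869, -0.1468], [0.4762, -0.1483]] [ 0.48141003 -0.14630411] [np.float64(0.0025), np.float64(0.0108), np.float64(0.0025), np.float64(0.0108)]
0.124 [[0.476, -0.1447], [0.4862, -0.1432], [0.4866, -0.1456], [0.4764, -0.1471]] [ 0.48130514 -0.14513006] [np.float64(0.0024), np.float64(0.0103), np.float64(0.0024), np.float64(0.0103)]
```

View pics/w1c.png

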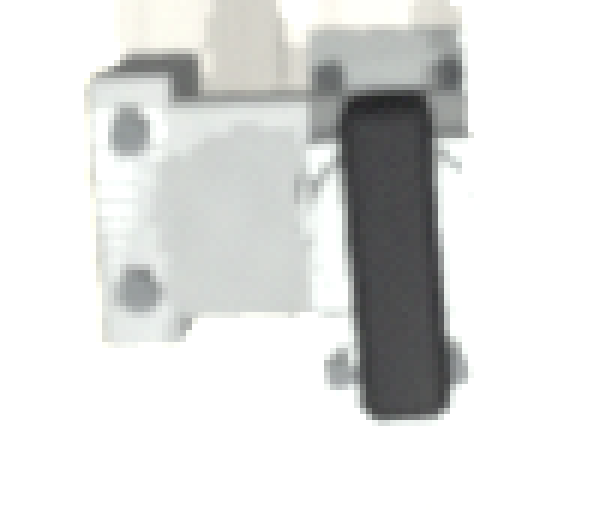

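Bright crop: the bar's top face runs from (346–432,110) to (362–448,416), centre about (397,263).

Run:
```python
from h import *
f=pickle.load(open('pics/wrist.pkl','rb'))
c=np.array([(346,110),(432,110),(448,416),(362,416)],float)/6+[189.5,129.5]
P=onz(f,c,.124)[:,:2];print(P,P.mean(0),[np.linalg.norm(P[k]-P[k-1]).round(4) for k in range(4)])
e=P[0]-P[3]+P[1]-P[2];print('yaw',np.degrees(np.arctan2(-e[0],e[1])))
st()
```

```text
[[ 0.47559038 -0.14611306]
 [ 0.48787446 -0.14535849]
 [ 0.49336621 -0.19051016]
 [ 0.48056728 -0.19130433]] [ 0.48434958 -0.16832151] [np.float64(0.0455), np.float64(0.0123), np.float64(0.0455), np.float64(0.0128)]
yaw 6.609772588468036
t 2.02 pos [ 0.4818 -0.1907  0.2157] yaw 3.17 F [-1.6 -1.  -1.7] M [-0.08  0.08  0.04] w 0.0699 q6 -27
```

>>> arm_command --series '[{"jaw": 0.2, "dx": 0.1, "dy": 1.2, "dz": -1.5, "twist": 0.018}, {"jaw": 0.2, "dx": 0.1, "dy": 1.2, "dz": -1.5, "twist": 0.018}, {"jaw": 0.2, "dz": -1}, {"jaw": 0.2, "dz": 0}, {"jaw": 0.2, "dz": 0}]'

```text
$.series[2]: bad value
```

Run:
```python
from h import *
f=grab('wrist','w2.png');st();u=proj(f,[[.4843,-.167,.124]])[0];print(u)
x,y=map(int,u);x0=max(x-50,0);y0=max(y-60,0)
a=f['frame'][y0:y0+130,x0:x0+100,::-1];print(x0,y0,a.shape)
cv2.imwrite('pics/w2c.png',cv2.convertScaleAbs(cv2.resize(a,None,fx=4,fy=4,interpolation=cv2.INTER_NEAREST),alpha=2))
```

```text
t 2.08 pos [ 0.4812 -0.188   0.2156] yaw 3.33 F [-0.8  0.7 -0.3] M [-0.12  0.04 -0.  ] w 0.0697 q6 -27
[255.22507361 167.11957343]
205 107 (130, 100, 3)
```

View pics/w2c.png

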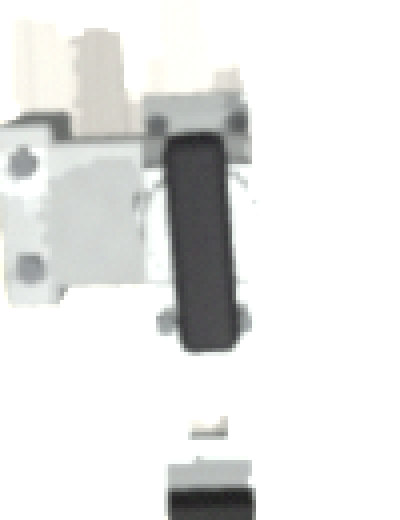

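The move was refused because every field is required, so that view is unchanged: bar from (170,140) to (240,350), hole at (210,428), lug below it. I'll redo the move.

>>> arm_command --series '[{"jaw": 0.2, "dx": 0.1, "dy": 1.0, "dz": -1.5, "twist": 0.018}, {"jaw": 0.2, "dx": 0.1, "dy": 1.0, "dz": -1.5, "twist": 0.018}, {"jaw": 0.2, "dx": 0, "dy": 0, "dz": -1, "twist": 0}, {"jaw": 0.2, "dx": 0, "dy": 0, "dz": 0, "twist": 0}, {"jaw": 0.2, "dx": 0, "dy": 0, "dz": 0, "twist": 0}]'

```text
t: 2.7
ee_pos: [0.4825, -0.1636, 0.1717]
ee_rot: [[-0.101, 0.995, -0.006], [0.995, 0.101, -0.0], [0.0, -0.006, -1.0]]
wrist_force: [-0.3, -0.5, 0.1]
grip_width: 0.0559
```

Run:
```python
from h import *
f=grab('wrist','w2.png');st();u=proj(f,[[.4843,-.167,.124]])[0];print(u)
x,y=map(int,u);x0=max(x-60,0);y0=max(y-60,0)
a=f['frame'][y0:y0+120,x0:x0+120,::-1];print(x0,y0,a.shape)
cv2.imwrite('pics/w3c.png',cv2.convertScaleAbs(cv2.resize(a,None,fx=5,fy=5,interpolation=cv2.INTER_NEAREST),alpha=2))
```

```text
t 2.75 pos [ 0.4825 -0.1636  0.1716] yaw 5.79 F [ 0.1 -0.   0.4] M [-0.09  0.06 -0.02] w 0.0558 q6 -27
[252.37711025 212.81217425]
192 152 (120, 120, 3)
```

View pics/w3c.png

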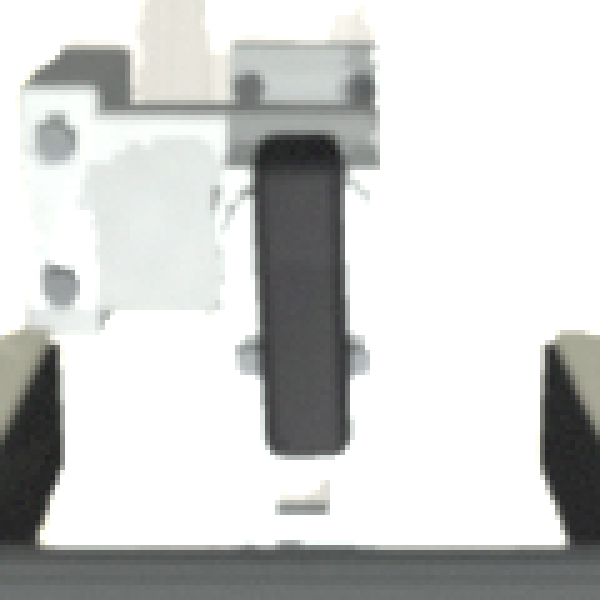

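The bar's top face spans (258–343,163) to (266–352,456), nearly centred between the fingers (inner edges 63 and 543).

Run:
```python
from h import *
f=pickle.load(open('pics/wrist.pkl','rb'))
c=np.array([(258,163),(343,163),(352,456),(266,456)],float)/5+[191.5,151.5]
P=onz(f,c,.124)[:,:2];print(P,P.mean(0),[np.linalg.norm(P[k]-P[k-1]).round(4) for k in range(4)])
e=P[0]-P[3]+P[1]-P[2];print('yaw',np.degrees(np.arctan2(-e[0],e[1])))
print(np.array(f['R']),proj(f,[manip.get_state()['ee_pos']]))
```

```text
[[ 0.47532326 -0.14578647]
 [ 0.48768948 -0.14451536]
 [ 0.49401208 -0.19020797]
 [ 0.48086886 -0.19157793]] [ 0.48447342 -0.16802193] [np.float64(0.0461), np.float64(0.0124), np.float64(0.0461), np.float64(0.0132)]
yaw 7.391684849500398
[[ 0.99488877  0.10074992 -0.00676733]
 [ 0.09943479 -0.96582384  0.23936797]
 [ 0.01758026 -0.23881741 -0.97090534]] [[249.54318175 232.08369069]]
```

>>> arm_command --series '[{"jaw": 0.0, "dx": 0.05, "dy": -0.4, "dz": -1, "twist": 0.01}, {"jaw": 0, "dx": 0, "dy": 0, "dz": -1.5, "twist": 0}, {"jaw": 0, "dx": 0, "dy": 0, "dz": -1.5, "twist": 0}, {"jaw": 0, "dx": 0, "dy": 0, "dz": -1.5, "twist": 0}, {"jaw": 0, "dx": 0, "dy": 0, "dz": -1, "twist": 0}, {"jaw": 0, "dx": 0, "dy": 0, "dz": 0, "twist": 0}]'

```text
t: 3.5
ee_pos: [0.4825, -0.1681, 0.1013]
ee_rot: [[-0.111, 0.994, -0.007], [0.994, 0.111, 0.0], [0.001, -0.007, -1.0]]
wrist_force: [-0.2, -0.7, 1.2]
grip_width: 0.0464
```

```bash
python3 -c "
from h import *
st()"
```

```text
t 3.50 pos [ 0.4825 -0.1681  0.1013] yaw 6.36 F [-0.2 -0.7  1.2] M [-0.04  0.07 -0.02] w 0.0464 q6 -28
```

>>> arm_command --series '[{"jaw": -0.4, "dx": 0.05, "dy": 0, "dz": -0.4, "twist": 0}, {"jaw": -0.6, "dx": 0, "dy": 0, "dz": 0, "twist": 0}, {"jaw": -0.65, "dx": 0, "dy": 0, "dz": 0, "twist": 0}, {"jaw": -0.7, "dx": 0, "dy": 0, "dz": 0, "twist": 0}, {"jaw": -0.75, "dx": 0, "dy": 0, "dz": 0, "twist": 0}, {"jaw": -1, "dx": 0, "dy": 0, "dz": 0, "twist": 0}, {"jaw": -1, "dx": 0, "dy": 0, "dz": 0, "twist": 0}]'

```text
t: 4.38
ee_pos: [0.4833, -0.1683, 0.0983]
ee_rot: [[-0.111, 0.994, -0.006], [0.994, 0.111, -0.0], [0.0, -0.006, -1.0]]
wrist_force: [-2.1, 0.5, -1.7]
grip_width: 0.0136
```

```bash
python3 -c "
from h import *
st()"
```

```text
t 4.38 pos [ 0.4833 -0.1683  0.0983] yaw 6.36 F [-2.1  0.5 -1.7] M [-0.07  0.24  0.06] w 0.0136 q6 -28
```

>>> arm_command --series '[{"jaw": -1, "dx": 0, "dy": 0, "dz": 0.25, "twist": 0}, {"jaw": -1, "dx": 0, "dy": 0, "dz": 0.25, "twist": 0}, {"jaw": -1, "dx": 0, "dy": 0, "dz": 0.25, "twist": 0}, {"jaw": -1, "dx": 0, "dy": 0, "dz": 0.25, "twist": 0}, {"jaw": -1, "dx": 0, "dy": 0, "dz": 0.15, "twist": 0}]'

```text
t: 5.0
ee_pos: [0.4831, -0.1682, 0.109]
ee_rot: [[-0.111, 0.994, -0.007], [0.994, 0.111, -0.0], [0.001, -0.007, -1.0]]
wrist_force: [2.0, -1.0, -9.1]
grip_width: 0.014
```

```bash
python3 -c "
from h import *
st()"
```

```text
t 5.00 pos [ 0.4831 -0.1682  0.109 ] yaw 6.36 F [ 2.  -1.  -9.1] M [-0.31 -0.49 -0.  ] w 0.0140 q6 -28
```

>>> arm_command --series '[{"jaw": -1, "dx": 0, "dy": 0, "dz": 0.14, "twist": 0}, {"jaw": -1, "dx": 0, "dy": 0, "dz": 0, "twist": 0}, {"jaw": -1, "dx": 0, "dy": 0, "dz": 0, "twist": -0.06}, {"jaw": -1, "dx": 0, "dy": 0, "dz": 0, "twist": -0.08}, {"jaw": -1, "dx": 0, "dy": 0, "dz": 0, "twist": -0.08}]'

```text
t: 5.62
ee_pos: [0.4831, -0.1682, 0.1101]
ee_rot: [[0.115, 0.993, -0.007], [0.993, -0.115, 0.001], [0.001, -0.007, -1.0]]
wrist_force: [2.7, -1.8, -9.7]
grip_width: 0.0139
```

```bash
python3 -c "
from h import *
st()"
```

```text
t 5.62 pos [ 0.4831 -0.1682  0.1101] yaw -6.59 F [ 2.7 -1.8 -9.7] M [-0.4  -0.59 -0.01] w 0.0139 q6 -15
```

Turning freely with low forces, so I'll continue.

>>> arm_command --series '[{"jaw": -1, "dx": 0, "dy": 0, "dz": 0, "twist": -0.1}, {"jaw": -1, "dx": 0, "dy": 0, "dz": 0, "twist": -0.1}, {"jaw": -1, "dx": 0, "dy": 0, "dz": 0, "twist": -0.1}, {"jaw": -1, "dx": 0, "dy": 0, "dz": 0, "twist": -0.1}, {"jaw": -1, "dx": 0, "dy": 0, "dz": 0, "twist": -0.1}, {"jaw": -1, "dx": 0, "dy": 0, "dz": 0, "twist": -0.1}]'

```text
t: 6.38
ee_pos: [0.4834, -0.1685, 0.1097]
ee_rot: [[0.67, 0.742, -0.005], [0.742, -0.67, 0.004], [0.0, -0.006, -1.0]]
wrist_force: [1.8, -0.8, -9.8]
grip_width: 0.0137
```

```bash
python3 -c "
from h import *
st()"
```

```text
t 6.38 pos [ 0.4834 -0.1685  0.1097] yaw -42.10 F [ 1.8 -0.8 -9.8] M [-0.56 -0.52  0.02] w 0.0137 q6 20
```

>>> arm_command --series '[{"jaw": -1, "dx": 0, "dy": 0, "dz": 0.05, "twist": -0.1}, {"jaw": -1, "dx": 0, "dy": 0, "dz": 0, "twist": -0.1}, {"jaw": -1, "dx": 0, "dy": 0, "dz": 0, "twist": -0.1}, {"jaw": -1, "dx": 0, "dy": 0, "dz": 0, "twist": -0.1}, {"jaw": -1, "dx": 0, "dy": 0, "dz": 0, "twist": -0.1}, {"jaw": -1, "dx": 0, "dy": 0, "dz": 0, "twist": -0.1}, {"jaw": -1, "dx": 0, "dy": 0, "dz": 0, "twist": -0.1}, {"jaw": -1, "dx": 0, "dy": 0, "dz": 0, "twist": -0.03}, {"jaw": -1, "dx": 0, "dy": 0, "dz": 0, "twist": 0}]'

```text
t: 7.5
ee_pos: [0.4834, -0.1691, 0.1095]
ee_rot: [[0.997, 0.083, -0.001], [0.083, -0.997, 0.005], [-0.001, -0.005, -1.0]]
wrist_force: [1.7, -2.0, -8.8]
grip_width: 0.0139
```

```bash
python3 -c "
from h import *
st()"
```

```text
t 7.50 pos [ 0.4834 -0.1691  0.1095] yaw -85.26 F [ 1.7 -2.  -8.8] M [-0.46 -0.31 -0.04] w 0.0139 q6 63
```

>>> arm_command --series '[{"jaw": -1, "dx": 0, "dy": 0, "dz": -0.15, "twist": 0}, {"jaw": -1, "dx": 0, "dy": 0, "dz": -0.15, "twist": 0}, {"jaw": -1, "dx": 0, "dy": 0, "dz": 0, "twist": 0}]'

```text
t: 7.88
ee_pos: [0.4834, -0.169, 0.1063]
ee_rot: [[0.996, 0.086, -0.001], [0.086, -0.996, 0.005], [-0.001, -0.005, -1.0]]
wrist_force: [1.4, -0.8, -9.0]
grip_width: 0.0137
```

```bash
python3 -c "
from h import *
st()"
```

```text
t 7.88 pos [ 0.4834 -0.169   0.1063] yaw -85.09 F [ 1.4 -0.8 -9. ] M [-0.46 -0.29  0.01] w 0.0137 q6 63
```

>>> arm_command --series '[{"jaw": -1, "dx": 0, "dy": 0, "dz": -0.08, "twist": 0}, {"jaw": -0.6, "dx": 0, "dy": 0, "dz": 0, "twist": 0}, {"jaw": -0.2, "dx": 0, "dy": 0, "dz": 0, "twist": 0}, {"jaw": 0, "dx": 0, "dy": 0, "dz": 0, "twist": 0}, {"jaw": 0, "dx": 0, "dy": 0, "dz": 2, "twist": 0}, {"jaw": 0, "dx": 0, "dy": 0, "dz": 3, "twist": 0}, {"jaw": 0, "dx": 0, "dy": 0, "dz": 3, "twist": 0}, {"jaw": 0, "dx": 0, "dy": -3, "dz": 2, "twist": 0}, {"jaw": 0, "dx": 0, "dy": 0, "dz": 0, "twist": 0}]'

```text
t: 9.0
ee_pos: [0.4843, -0.1996, 0.2176]
ee_rot: [[0.996, 0.087, 0.005], [0.087, -0.996, 0.002], [0.005, -0.002, -1.0]]
wrist_force: [-0.4, -0.6, -1.2]
grip_width: 0.0466
```

Run:
```python
from h import *
st();f=grab('wrist','w4.png');g=grab('scene','s4.png')
a=cv2.resize(cv2.convertScaleAbs(g['frame'][185:265,150:250,::-1],alpha=1.8),(480,384),interpolation=cv2.INTER_NEAREST)
cv2.imwrite('pics/c4.png',cv2.resize(np.hstack([cv2.convertScaleAbs(f['frame'][:,:,::-1],alpha=1.3),a]),None,fx=.8,fy=.8))
```

```text
t 9.00 pos [ 0.4843 -0.1996  0.2176] yaw -85.02 F [-0.4 -0.6 -1.2] M [ 0.01  0.14 -0.  ] w 0.0466 q6 60
```

View pics/c4.png

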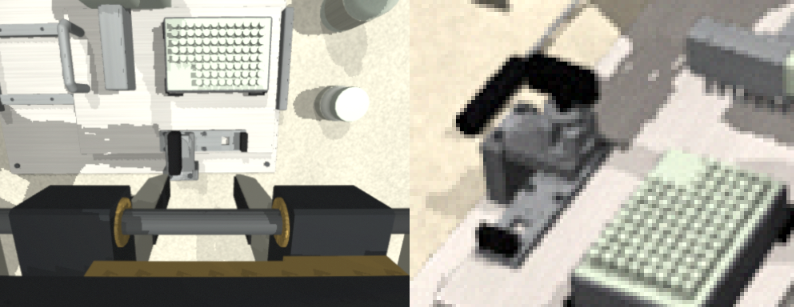

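Left: the knob bar lies across (x), and the handle bar is at display (68, 25–88). Right: the scene view confirms the knob is turned across and standing up. Next I'll compute the handle and the lug gap from this picture.

Run:
```python
from h import *
f=pickle.load(open('pics/wrist.pkl','rb'))
h=onz(f,np.array([(70,28),(70,57),(70,84)])/.8,.086);print(h)
print('lug face, flank, z .045/.058',onz(f,np.array([(240,142)])/.8,.05),onz(f,np.array([(198,155)])/.8,.064))
y=np.radians(5.15);ex=np.array([np.cos(y),np.sin(y)]);ey=np.array([-ex[1],ex[0]]);p=np.array([.4834,-.1686])
for q in h: print('shuttle',(q[:2]-p)@ex-.110,(q[:2]-p)@ey)
for xs,ys in [(-60,100),(-60,112),(-60,115)]: print(xs,ys,p+ex*(xs+110)/1e3+ey*ys/1e3)
```

```text
[[ 0.61203504 -0.03675276  0.086     ]
 [ 0.58047531 -0.0356799   0.086     ]
 [ 0.54965575 -0.03456658  0.086     ]]
lug face, flank, z .045/.058 [[ 0.49028278 -0.25331231  0.05      ]] [[ 0.46970285 -0.19550522  0.064     ]]
shuttle 0.02995082521198679 0.11976826130162681
shuttle -0.0013852027159051566 0.12366970126097067
shuttle -0.03198041100088467 0.12754499832529964
-60 100 [ 0.52422181 -0.06451552]
-60 112 [ 0.52314465 -0.05256396]
-60 115 [ 0.52287536 -0.04957607]
```

>>> arm_command --series '[{"jaw": 1, "dx": 0.4, "dy": 1.3, "dz": 0, "twist": 0.157}, {"jaw": 1, "dx": 0.4, "dy": 1.3, "dz": 0, "twist": 0.157}, {"jaw": 1, "dx": 0.4, "dy": 1.3, "dz": 0, "twist": 0.157}, {"jaw": 1, "dx": 0.4, "dy": 1.3, "dz": 0, "twist": 0.157}, {"jaw": 1, "dx": 0.4, "dy": 1.3, "dz": 0, "twist": 0.157}, {"jaw": 1, "dx": 0.4, "dy": 1.3, "dz": 0, "twist": 0.157}, {"jaw": 1, "dx": 0.4, "dy": 1.3, "dz": 0, "twist": 0.157}, {"jaw": 1, "dx": 0.4, "dy": 1.3, "dz": 0, "twist": 0.157}, {"jaw": 1, "dx": 0.4, "dy": 1.3, "dz": 0, "twist": 0.157}, {"jaw": 1, "dx": 0.3, "dy": 1.3, "dz": -0.5, "twist": 0.157}, {"jaw": 1, "dx": 0, "dy": 1, "dz": -0.5, "twist": 0}, {"jaw": 1, "dx": 0, "dy": 0, "dz": -0.5, "twist": 0}, {"jaw": 1, "dx": 0, "dy": 0, "dz": 0, "twist": 0}]'

```text
t: 10.72
ee_pos: [0.5191, -0.0446, 0.1926]
ee_rot: [[-0.136, 0.991, -0.016], [0.991, 0.136, 0.0], [0.002, -0.016, -1.0]]
wrist_force: [-0.2, 0.4, -0.2]
grip_width: 0.0927
```

Run:
```python
from h import *
st();f=grab('wrist','w5.png')
cv2.imwrite('pics/w5b.png',cv2.resize(cv2.convertScaleAbs(f['frame'][:,:,::-1],alpha=1.4),(768,576)))
print(proj(f,[[.578,-.031,.082],[.58,-.035,.082],manip.get_state()['ee_pos']]))
```

```text
t 10.72 pos [ 0.5191 -0.0446  0.1926] yaw 7.82 F [-0.2  0.4 -0.2] M [-0.05  0.06  0.  ] w 0.0927 q6 -15
[[316.14100333 183.35704313]
 [317.43723253 187.73804511]
 [249.71356351 232.2423559 ]]
```

View pics/w5b.png

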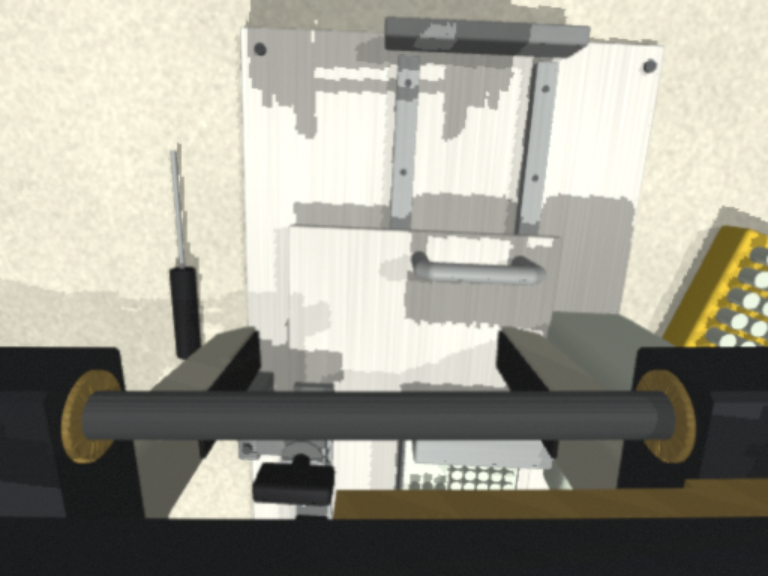

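The handle bar runs from (415,270) to (543,273), with its middle at about (479,272). The space behind it is clear plate, and the manifold starts at about row 330 and below.

Run:
```python
from h import *
f=pickle.load(open('pics/wrist.pkl','rb'))
c=np.array([(425,270.5),(479,272),(535,273.5),(479,262),(479,283)])/1.5-.17
h=onz(f,c,.083);print(h)
y=np.radians(5.15);ex=np.array([np.cos(y),np.sin(y)]);ey=np.array([-ex[1],ex[0]]);p=np.array([.4834,-.1686])
for q in h: print('shuttle',(q[:2]-p)@ex-.110,(q[:2]-p)@ey)
q=np.array(st()['ee_pos'])[:2];print('tool',(q-p)@ex-.110,(q-p)@ey)
# manifold left top edge
m=onz(f,np.array([(760,440)])/1.5,.165)
for ys in(110,114,116,118): print(ys,p+ex*.05+ey*ys/1e3)
```

```text
[[ 0.54664259 -0.0321028   0.083     ]
 [ 0.58017928 -0.02834777  0.083     ]
 [ 0.61495235 -0.0244135   0.083     ]
 [ 0.57898486 -0.02210381  0.083     ]
 [ 0.58150902 -0.03529336  0.083     ]]
shuttle -0.03476025095756262 0.1302693058275868
shuttle -0.0010218820106315668 0.1309988056203179
shuttle 0.03396396596036243 0.13179583623655403
shuttle -0.0016509987505156226 0.13732476755308115
shuttle -0.0003209637090566264 0.12396189227583204
t 10.78 pos [ 0.5193 -0.0447  0.1929] yaw 7.82 F [-0.9 -0.5 -0.3] M [-0.06 -0.01 -0.  ] w 0.0931 q6 -15
tool -0.06315935276136209 0.12016261520502604
110 [ 0.52332417 -0.05455588]
114 [ 0.52296512 -0.05057203]
116 [ 0.52278559 -0.04858011]
118 [ 0.52260607 -0.04658818]
```

>>> arm_command --series '[{"jaw": 1, "dx": 0.36, "dy": -0.54, "dz": -1, "twist": -0.045}, {"jaw": 1, "dx": 0, "dy": 0, "dz": -2, "twist": 0}, {"jaw": 1, "dx": 0, "dy": 0, "dz": -2, "twist": 0}, {"jaw": 1, "dx": 0, "dy": 0, "dz": -2, "twist": 0}, {"jaw": 1, "dx": 0, "dy": 0, "dz": -2, "twist": 0}, {"jaw": 1, "dx": 0, "dy": 0, "dz": 0, "twist": 0}]'

```text
t: 11.52
ee_pos: [0.5217, -0.0513, 0.0944]
ee_rot: [[-0.085, 0.996, -0.019], [0.996, 0.085, 0.001], [0.003, -0.019, -1.0]]
wrist_force: [0.0, -0.2, 0.2]
grip_width: 0.0931
```

```bash
cat >> h.py <<'E'
def sh():
    s=st();y=np.radians(5.15);ex=np.array([np.cos(y),np.sin(y)]);ey=np.array([-ex[1],ex[0]]);d=np.array(s['ee_pos'])[:2]-[.4834,-.1686]
    print('shuttle mm x %.1f y %.1f'%(1e3*(d@ex)-110,1e3*(d@ey)))
E
python3 -c "
from h import *
sh()"
```

```text
t 11.53 pos [ 0.5217 -0.0513  0.0944] yaw 4.87 F [ 0.  -0.2  0.2] M [-0.11  0.08 -0.03] w 0.0931 q6 -13
shuttle mm x -61.3 y 113.4
```

>>> arm_command --series '[{"jaw": 1, "dx": 0, "dy": 0.12, "dz": -0.7, "twist": 0.003}, {"jaw": 1, "dx": 0, "dy": 0, "dz": -0.5, "twist": 0}, {"jaw": 1, "dx": 0, "dy": 0, "dz": -0.2, "twist": 0}, {"jaw": 1, "dx": 0, "dy": 0, "dz": 0, "twist": 0}]'

```text
t: 12.02
ee_pos: [0.5224, -0.05, 0.0808]
ee_rot: [[-0.088, 0.996, -0.017], [0.996, 0.088, 0.001], [0.003, -0.017, -1.0]]
wrist_force: [0.4, -0.0, -0.0]
grip_width: 0.0934
```

```bash
python3 -c "
from h import *
sh()"
```

```text
t 12.03 pos [ 0.5224 -0.05    0.0808] yaw 5.07 F [ 0.4 -0.  -0. ] M [-0.09  0.06 -0.02] w 0.0934 q6 -13
shuttle mm x -60.6 y 114.6
```

>>> arm_command --series '[{"jaw": 1, "dx": 0, "dy": 0.1, "dz": -0.15, "twist": 0}, {"jaw": 1, "dx": -0.02, "dy": 0.2, "dz": -0.1, "twist": 0}, {"jaw": 1, "dx": -0.02, "dy": 0.2, "dz": 0, "twist": 0}, {"jaw": 1, "dx": -0.02, "dy": 0.2, "dz": 0, "twist": 0}, {"jaw": 1, "dx": -0.02, "dy": 0.2, "dz": 0, "twist": 0}, {"jaw": 1, "dx": -0.02, "dy": 0.2, "dz": 0, "twist": 0}]'

```text
t: 12.78
ee_pos: [0.5217, -0.0386, 0.0789]
ee_rot: [[-0.088, 0.996, -0.015], [0.996, 0.088, 0.0], [0.002, -0.015, -1.0]]
wrist_force: [0.1, -1.0, -0.9]
grip_width: 0.0928
```

```bash
python3 -c "
from h import *
sh()"
```

```text
t 12.78 pos [ 0.5217 -0.0386  0.0789] yaw 5.05 F [ 0.1 -1.  -0.9] M [-0.28 -0.09 -0.06] w 0.0928 q6 -12
shuttle mm x -60.2 y 126.0
```

>>> arm_command --series '[{"jaw": 1, "dx": -0.02, "dy": 0.2, "dz": -0.2, "twist": 0}, {"jaw": 1, "dx": -0.02, "dy": 0.2, "dz": -0.2, "twist": 0}, {"jaw": 1, "dx": -0.02, "dy": 0.2, "dz": -0.2, "twist": 0}, {"jaw": 1, "dx": -0.02, "dy": 0.2, "dz": 0, "twist": 0}, {"jaw": 1, "dx": -0.02, "dy": 0.2, "dz": 0, "twist": 0}, {"jaw": 1, "dx": -0.02, "dy": 0.2, "dz": 0, "twist": 0}, {"jaw": 1, "dx": -0.02, "dy": 0.2, "dz": 0, "twist": 0}, {"jaw": 1, "dx": -0.02, "dy": 0.2, "dz": 0, "twist": 0}, {"jaw": 1, "dx": -0.02, "dy": 0.2, "dz": 0, "twist": 0}, {"jaw": 1, "dx": -0.02, "dy": 0.2, "dz": 0, "twist": 0}, {"jaw": 1, "dx": -0.02, "dy": 0.2, "dz": 0, "twist": 0}, {"jaw": 1, "dx": -0.02, "dy": 0.2, "dz": 0, "twist": 0}, {"jaw": 1, "dx": -0.02, "dy": 0.2, "dz": 0, "twist": 0}, {"jaw": 1, "dx": -0.02, "dy": 0.2, "dz": 0, "twist": 0}, {"jaw": 1, "dx": -0.02, "dy": 0.2, "dz": 0, "twist": 0}]'

```text
t: 14.65
ee_pos: [0.5186, -0.0065, 0.0725]
ee_rot: [[-0.088, 0.996, -0.015], [0.996, 0.088, 0.0], [0.002, -0.015, -1.0]]
wrist_force: [1.3, -1.2, 0.0]
grip_width: 0.0929
```

Run:
```python
from h import *
sh();f=grab('wrist','w6.png');g=grab('top')
a=cv2.resize(g['frame'][125:245,220:380,::-1],(512,384),interpolation=cv2.INTER_CUBIC)
cv2.imwrite('pics/c6.png',cv2.resize(cv2.convertScaleAbs(np.hstack([f['frame'][:,:,::-1],a]),alpha=1.4),(800,300)))
```

```text
t 14.65 pos [ 0.5186 -0.0065  0.0725] yaw 5.05 F [ 1.3 -1.2  0. ] M [-0.26 -0.06 -0.05] w 0.0929 q6 -9
shuttle mm x -60.4 y 158.3
```

View pics/c6.png

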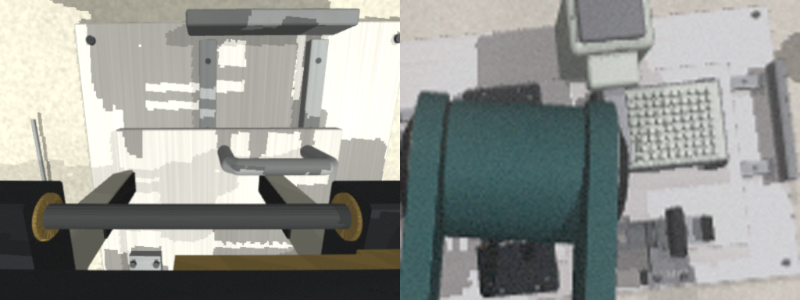

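Left: the finger is behind the bow bar, carriage following. Right: the carriage has moved left, with the lug now at (707,230) close to the bracket and the knob still across. I'll go slower from here.

>>> arm_command --series '[{"jaw": 1, "dx": -0.02, "dy": 0.2, "dz": 0, "twist": 0}, {"jaw": 1, "dx": -0.02, "dy": 0.2, "dz": 0, "twist": 0}, {"jaw": 1, "dx": -0.02, "dy": 0.2, "dz": 0, "twist": 0}, {"jaw": 1, "dx": -0.02, "dy": 0.2, "dz": 0, "twist": 0}, {"jaw": 1, "dx": -0.02, "dy": 0.2, "dz": 0, "twist": 0}, {"jaw": 1, "dx": -0.01, "dy": 0.1, "dz": 0, "twist": 0}, {"jaw": 1, "dx": -0.01, "dy": 0.1, "dz": 0, "twist": 0}, {"jaw": 1, "dx": -0.01, "dy": 0.1, "dz": 0, "twist": 0}]'

```text
t: 15.75
ee_pos: [0.5172, 0.0074, 0.0725]
ee_rot: [[-0.088, 0.996, -0.015], [0.996, 0.088, 0.0], [0.002, -0.015, -1.0]]
wrist_force: [0.6, -1.5, 0.0]
grip_width: 0.0931
```

```bash
python3 -c "
from h import *
sh()"
```

```text
t 15.75 pos [0.5172 0.0074 0.0725] yaw 5.05 F [ 0.6 -1.5  0. ] M [-0.27 -0.06 -0.09] w 0.0931 q6 -7
shuttle mm x -60.6 y 172.3
```

>>> arm_command --series '[{"jaw": 1, "dx": -0.01, "dy": 0.1, "dz": 0, "twist": 0}, {"jaw": 1, "dx": -0.01, "dy": 0.1, "dz": 0, "twist": 0}]'

```text
t: 16.0
ee_pos: [0.517, 0.0095, 0.0725]
ee_rot: [[-0.088, 0.996, -0.015], [0.996, 0.088, 0.0], [0.002, -0.015, -1.0]]
wrist_force: [1.3, -0.7, -0.0]
grip_width: 0.093
```

>>> arm_command --series '[{"jaw": 1, "dx": -0.01, "dy": 0.08, "dz": 0, "twist": 0}, {"jaw": 1, "dx": -0.01, "dy": 0.07, "dz": 0, "twist": 0}]'

```text
t: 16.25
ee_pos: [0.5168, 0.0112, 0.0725]
ee_rot: [[-0.088, 0.996, -0.015], [0.996, 0.088, 0.0], [0.002, -0.015, -1.0]]
wrist_force: [1.7, -1.1, -1.3]
grip_width: 0.0931
```

>>> arm_command --series '[{"jaw": 1, "dx": -0.01, "dy": 0.08, "dz": 0, "twist": 0}, {"jaw": 1, "dx": -0.01, "dy": 0.07, "dz": 0, "twist": 0}]'

```text
t: 16.5
ee_pos: [0.5166, 0.0127, 0.0725]
ee_rot: [[-0.088, 0.996, -0.015], [0.996, 0.088, 0.0], [0.002, -0.015, -1.0]]
wrist_force: [1.9, -1.2, -0.4]
grip_width: 0.0931
```

```bash
python3 -c "
from h import *
sh();f=grab('wrist');g=f['frame']
m=cv2.imread('pics/w6.png')
print(f['frame'].shape)"
```

```text
t 16.50 pos [0.5166 0.0127 0.0725] yaw 5.05 F [ 1.9 -1.2 -0.4] M [-0.27 -0.13 -0.04] w 0.0931 q6 -6
shuttle mm x -60.7 y 177.6
(384, 512, 3)
```

>>> arm_command --series '[{"jaw": 1, "dx": -0.01, "dy": 0.08, "dz": 0, "twist": 0}, {"jaw": 1, "dx": -0.01, "dy": 0.07, "dz": 0, "twist": 0}]'

```text
t: 16.8
ee_pos: [0.5164, 0.0142, 0.0726]
ee_rot: [[-0.088, 0.996, -0.015], [0.996, 0.088, -0.0], [0.001, -0.015, -1.0]]
wrist_force: [1.3, -5.6, 0.0]
grip_width: 0.0932
```

>>> arm_command --series '[{"jaw": 1, "dx": -0.01, "dy": 0.08, "dz": 0, "twist": 0}, {"jaw": 1, "dx": -0.01, "dy": 0.05, "dz": 0, "twist": 0}]'

```text
t: 17.05
ee_pos: [0.5164, 0.0142, 0.0726]
ee_rot: [[-0.087, 0.996, -0.015], [0.996, 0.087, -0.003], [-0.002, -0.015, -1.0]]
wrist_force: [1.7, -6.6, -1.1]
grip_width: 0.0928
```

>>> arm_command --series '[{"jaw": 1, "dx": 0.02, "dy": -0.3, "dz": 0, "twist": 0}, {"jaw": 1, "dx": 0.02, "dy": -0.3, "dz": 0, "twist": 0}, {"jaw": 1, "dx": 0, "dy": 0, "dz": 2.5, "twist": 0}, {"jaw": 1, "dx": 0, "dy": 0, "dz": 4, "twist": 0}, {"jaw": 1, "dx": 0, "dy": 0, "dz": 4, "twist": 0}, {"jaw": 1, "dx": 0, "dy": 0, "dz": 2, "twist": 0}, {"jaw": 0.5, "dx": -0.3, "dy": -1.8, "dz": 0, "twist": -0.15}, {"jaw": 0, "dx": -0.3, "dy": -1.8, "dz": 0, "twist": -0.15}, {"jaw": 0, "dx": -0.3, "dy": -1.8, "dz": 0, "twist": -0.15}, {"jaw": 0, "dx": -0.3, "dy": -1.8, "dz": 0, "twist": -0.15}, {"jaw": 0, "dx": -0.3, "dy": -1.8, "dz": 0, "twist": -0.15}, {"jaw": 0, "dx": -0.3, "dy": -1.8, "dz": 0, "twist": -0.15}, {"jaw": 0, "dx": -0.3, "dy": -1.8, "dz": 0, "twist": -0.15}, {"jaw": 0, "dx": -0.3, "dy": -1.8, "dz": 0, "twist": -0.15}, {"jaw": 0, "dx": -0.3, "dy": -1.8, "dz": 0, "twist": -0.15}, {"jaw": 0, "dx": -0.3, "dy": -1, "dz": 0, "twist": -0.15}, {"jaw": 0, "dx": 0, "dy": 0, "dz": 0, "twist": 0}, {"jaw": 0, "dx": 0, "dy": 0, "dz": 0, "twist": 0}]'

```text
t: 19.3
ee_pos: [0.4824, -0.1683, 0.1918]
ee_rot: [[0.993, 0.115, -0.007], [0.115, -0.993, 0.026], [-0.004, -0.027, -1.0]]
wrist_force: [-0.5, -0.6, -0.1]
grip_width: 0.0466
```

```bash
python3 -c "
from h import *
sh()"
```

```text
t 19.30 pos [ 0.4824 -0.1683  0.1918] yaw -83.40 F [-0.5 -0.6 -0.1] M [-0.08  0.12 -0.04] w 0.0466 q6 61
shuttle mm x -110.9 y 0.4
```

>>> arm_command --series '[{"jaw": 0, "dx": 0.1, "dy": -0.07, "dz": -1.5, "twist": -0.027}, {"jaw": 0, "dx": 0, "dy": 0, "dz": -2, "twist": 0}, {"jaw": 0, "dx": 0, "dy": 0, "dz": -2, "twist": 0}, {"jaw": 0, "dx": 0, "dy": 0, "dz": -1.5, "twist": 0}, {"jaw": 0, "dx": 0, "dy": 0, "dz": -1, "twist": 0}, {"jaw": 0, "dx": 0, "dy": 0, "dz": 0, "twist": 0}]'

```text
t: 20.05
ee_pos: [0.4828, -0.1676, 0.104]
ee_rot: [[0.996, 0.092, -0.009], [0.092, -0.995, 0.027], [-0.007, -0.028, -1.0]]
wrist_force: [-0.0, 0.0, 0.7]
grip_width: 0.0468
```

```bash
python3 -c "
from h import *
sh()"
```

```text
t 20.05 pos [ 0.4828 -0.1676  0.104 ] yaw -84.71 F [-0.   0.   0.7] M [-0.    0.17  0.02] w 0.0468 q6 62
shuttle mm x -110.5 y 1.1
```

>>> arm_command --series '[{"jaw": -0.4, "dx": 0.06, "dy": -0.1, "dz": 0.1, "twist": 0}, {"jaw": -0.6, "dx": 0, "dy": 0, "dz": 0, "twist": 0}, {"jaw": -0.65, "dx": 0, "dy": 0, "dz": 0, "twist": 0}, {"jaw": -0.7, "dx": 0, "dy": 0, "dz": 0, "twist": 0}, {"jaw": -0.75, "dx": 0, "dy": 0, "dz": 0, "twist": 0}, {"jaw": -1, "dx": 0, "dy": 0, "dz": 0, "twist": 0}, {"jaw": -1, "dx": 0, "dy": 0, "dz": 0, "twist": 0}]'

```text
t: 20.92
ee_pos: [0.4843, -0.169, 0.107]
ee_rot: [[0.996, 0.092, -0.007], [0.093, -0.995, 0.026], [-0.004, -0.027, -1.0]]
wrist_force: [0.5, 2.2, -1.0]
grip_width: 0.0141
```

```bash
python3 -c "
from h import *
sh()"
```

```text
t 20.93 pos [ 0.4843 -0.169   0.107 ] yaw -84.70 F [ 0.5  2.2 -1. ] M [-0.3   0.08 -0.06] w 0.0141 q6 62
shuttle mm x -109.2 y -0.5
```

>>> arm_command --series '[{"jaw": -1, "dx": 0, "dy": 0, "dz": 0.2, "twist": 0}, {"jaw": -1, "dx": 0, "dy": 0, "dz": 0.2, "twist": 0}, {"jaw": -1, "dx": 0, "dy": 0, "dz": 0.1, "twist": 0}, {"jaw": -1, "dx": 0, "dy": 0, "dz": 0, "twist": 0}]'

```text
t: 21.42
ee_pos: [0.4839, -0.169, 0.1106]
ee_rot: [[0.996, 0.092, -0.008], [0.092, -0.995, 0.026], [-0.006, -0.027, -1.0]]
wrist_force: [3.1, -1.9, -9.8]
grip_width: 0.0137
```

```bash
python3 -c "
from h import *
sh()"
```

```text
t 21.43 pos [ 0.4839 -0.169   0.1106] yaw -84.71 F [ 3.1 -1.9 -9.8] M [-0.62 -0.53 -0.02] w 0.0137 q6 62
shuttle mm x -109.6 y -0.5
```

>>> arm_command --series '[{"jaw": -1, "dx": 0, "dy": 0, "dz": 0.14, "twist": 0}, {"jaw": -1, "dx": 0, "dy": 0, "dz": 0.04, "twist": 0}, {"jaw": -1, "dx": 0, "dy": 0, "dz": 0, "twist": 0.06}, {"jaw": -1, "dx": 0, "dy": 0, "dz": 0, "twist": 0.08}, {"jaw": -1, "dx": 0, "dy": 0, "dz": 0, "twist": 0.08}]'

```text
t: 22.05
ee_pos: [0.4838, -0.1688, 0.1122]
ee_rot: [[0.95, 0.313, -0.014], [0.313, -0.949, 0.024], [-0.006, -0.027, -1.0]]
wrist_force: [4.2, 0.1, -10.0]
grip_width: 0.014
```

```bash
python3 -c "
from h import *
sh()"
```

```text
t 22.05 pos [ 0.4838 -0.1688  0.1122] yaw -71.76 F [  4.2   0.1 -10. ] M [-0.56 -0.63 -0.07] w 0.0140 q6 49
shuttle mm x -109.6 y -0.3
```

>>> arm_command --series '[{"jaw": -1, "dx": 0, "dy": 0, "dz": 0, "twist": 0.1}, {"jaw": -1, "dx": 0, "dy": 0, "dz": 0, "twist": 0.1}, {"jaw": -1, "dx": 0, "dy": 0, "dz": 0, "twist": 0.1}, {"jaw": -1, "dx": 0, "dy": 0, "dz": 0, "twist": 0.1}, {"jaw": -1, "dx": 0, "dy": 0, "dz": 0, "twist": 0.1}, {"jaw": -1, "dx": 0, "dy": 0, "dz": 0, "twist": 0.1}, {"jaw": -1, "dx": 0, "dy": 0, "dz": 0, "twist": 0.1}]'

```text
t: 22.92
ee_pos: [0.4837, -0.1679, 0.1118]
ee_rot: [[0.505, 0.863, -0.028], [0.863, -0.504, 0.011], [-0.004, -0.03, -1.0]]
wrist_force: [2.1, -1.4, -10.3]
grip_width: 0.0138
```

```bash
python3 -c "
from h import *
sh()"
```

```text
t 22.93 pos [ 0.4837 -0.1679  0.1118] yaw -30.31 F [  2.1  -1.4 -10.3] M [-0.42 -0.71 -0.05] w 0.0138 q6 8
shuttle mm x -109.7 y 0.7
```

Remaining to about 5.5°: 0.62 rad.

>>> arm_command --series '[{"jaw": -1, "dx": 0, "dy": -0.03, "dz": 0, "twist": 0.1}, {"jaw": -1, "dx": 0, "dy": 0, "dz": 0, "twist": 0.1}, {"jaw": -1, "dx": 0, "dy": 0, "dz": 0, "twist": 0.1}, {"jaw": -1, "dx": 0, "dy": 0, "dz": 0, "twist": 0.1}, {"jaw": -1, "dx": 0, "dy": 0, "dz": 0, "twist": 0.1}, {"jaw": -1, "dx": 0, "dy": 0, "dz": 0, "twist": 0.08}, {"jaw": -1, "dx": 0, "dy": 0, "dz": 0, "twist": 0.03}, {"jaw": -1, "dx": 0, "dy": 0, "dz": 0, "twist": 0}]'

```text
t: 23.92
ee_pos: [0.4829, -0.1672, 0.1112]
ee_rot: [[-0.101, 0.994, -0.031], [0.995, 0.1, -0.004], [-0.001, -0.032, -1.0]]
wrist_force: [1.7, -2.0, -9.0]
grip_width: 0.0141
```

```bash
python3 -c "
from h import *
sh()"
```

```text
t 23.93 pos [ 0.4829 -0.1672  0.1112] yaw 5.77 F [ 1.7 -2.  -9. ] M [-0.31 -0.79  0.07] w 0.0141 q6 -27
shuttle mm x -110.3 y 1.4
```

>>> arm_command --series '[{"jaw": -1, "dx": 0, "dy": -0.03, "dz": -0.2, "twist": 0}, {"jaw": -1, "dx": 0, "dy": 0, "dz": -0.2, "twist": 0}, {"jaw": -1, "dx": 0, "dy": 0, "dz": -0.1, "twist": 0}, {"jaw": -1, "dx": 0, "dy": 0, "dz": 0, "twist": 0}]'

```text
t: 24.42
ee_pos: [0.483, -0.1674, 0.106]
ee_rot: [[-0.098, 0.995, -0.031], [0.995, 0.098, -0.004], [-0.001, -0.031, -1.0]]
wrist_force: [1.3, -1.2, -8.0]
grip_width: 0.0139
```

```bash
python3 -c "
from h import *
sh()"
```

```text
t 24.43 pos [ 0.483  -0.1674  0.106 ] yaw 5.62 F [ 1.3 -1.2 -8. ] M [-0.2  -0.75  0.06] w 0.0139 q6 -27
shuttle mm x -110.3 y 1.2
```

>>> arm_command --series '[{"jaw": -1, "dx": 0, "dy": 0, "dz": -0.15, "twist": 0}, {"jaw": -1, "dx": 0, "dy": 0, "dz": -0.15, "twist": 0}, {"jaw": -1, "dx": 0, "dy": 0, "dz": -0.1, "twist": 0}, {"jaw": -1, "dx": 0, "dy": 0, "dz": 0, "twist": 0}]'

```text
t: 24.92
ee_pos: [0.4831, -0.1674, 0.102]
ee_rot: [[-0.098, 0.995, -0.031], [0.995, 0.098, -0.004], [-0.001, -0.031, -1.0]]
wrist_force: [0.2, -1.2, -7.0]
grip_width: 0.0141
```

```bash
python3 -c "
from h import *
sh()"
```

```text
t 24.93 pos [ 0.4831 -0.1674  0.102 ] yaw 5.61 F [ 0.2 -1.2 -7. ] M [-0.12 -0.62  0.07] w 0.0141 q6 -27
shuttle mm x -110.2 y 1.2
```

The knob is at about 2 mm lift with the spring still pulling, well below the 5.5 mm of a pin standing on the bar, so the pin is in the hole. Now release.

>>> arm_command --series '[{"jaw": -1, "dx": 0, "dy": 0, "dz": -0.15, "twist": 0}, {"jaw": -1, "dx": 0, "dy": 0, "dz": 0, "twist": 0}, {"jaw": -0.6, "dx": 0, "dy": 0, "dz": 0, "twist": 0}, {"jaw": -0.2, "dx": 0, "dy": 0, "dz": 0, "twist": 0}, {"jaw": 0, "dx": 0, "dy": 0, "dz": 0, "twist": 0}, {"jaw": 0, "dx": 0, "dy": 0, "dz": 0, "twist": 0}, {"jaw": 0, "dx": 0, "dy": 0, "dz": 2, "twist": 0}, {"jaw": 0, "dx": 0, "dy": 0, "dz": 3, "twist": 0}, {"jaw": 0, "dx": 0, "dy": -1, "dz": 3, "twist": 0}, {"jaw": 0, "dx": 0, "dy": -1, "dz": 2, "twist": 0}, {"jaw": 0, "dx": 0, "dy": 0, "dz": 0, "twist": 0}, {"jaw": 0, "dx": 0, "dy": 0, "dz": 0, "twist": 0}]'

```text
t: 26.42
ee_pos: [0.4834, -0.1882, 0.2094]
ee_rot: [[-0.098, 0.995, -0.028], [0.995, 0.098, -0.005], [-0.003, -0.028, -1.0]]
wrist_force: [-0.9, 0.3, -0.5]
grip_width: 0.0467
```

Run:
```python
from h import *
sh();f=grab('wrist','w7.png');g=grab('scene','s7.png')
a=cv2.resize(g['frame'][165:295,140:313,::-1],(512,384),interpolation=cv2.INTER_CUBIC)
b=cv2.resize(f['frame'][50:278,120:424,::-1],(512,384),interpolation=cv2.INTER_CUBIC)
cv2.imwrite('pics/c7.png',cv2.resize(cv2.convertScaleAbs(np.hstack([b,a]),alpha=1.5),(800,300)))
```

```text
t 26.43 pos [ 0.4834 -0.1882  0.2094] yaw 5.60 F [-0.9  0.3 -0.5] M [-0.1   0.04 -0.01] w 0.0467 q6 -29
shuttle mm x -111.8 y -19.5
```

View pics/c7.png

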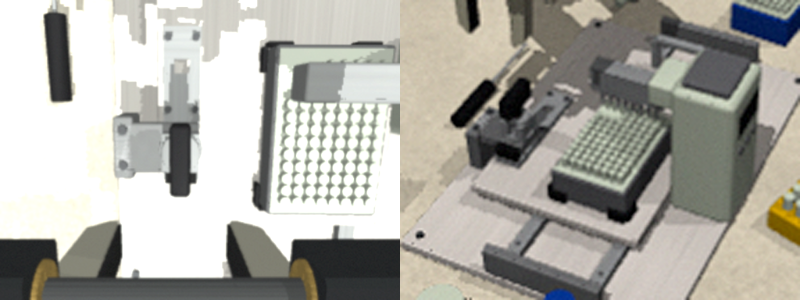

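Final view: the crossbar lies along the travel again (left, (180,160)). The carriage is under the manifold with its lug at the bracket (right, (510,150)). A quick numeric check compares the knob's height with its starting height in the scene camera.

Run:
```python
from h import *
a=cv2.imread('pics/s0.png',0)[192:218,180:202].astype(np.float32);b=cv2.imread('pics/s7.png',0)[182:228,172:210].astype(np.float32)
r=cv2.matchTemplate(b,a[3:20],cv2.TM_CCOEFF_NORMED);_,v,_,l=cv2.minMaxLoc(r);x,y=l
q=r[y-1:y+2,x];print('shift px',x-8,y-13+.5*(q[0]-q[2])/(q[0]-2*q[1]+q[2]),v)
f=pickle.load(open('pics/scene.pkl','rb'));p=proj(f,[[.4834,-.1686,.112],[.4834,-.1686,.1175],[.4834,-.1686,.119]]);print(p-p[0])
manip.finish_job()
```

```text
shift px 0 -0.10483245 0.8924969434738159
[[ 0.          0.        ]
 [-0.19133967 -1.71753577]
 [-0.24370195 -2.1877328 ]]
the job is handed in; nothing more can be done
```

The carriage is locked at its filling station, and I have handed the job in, at about 26.5 s of the 61 s allowed.

- **Drawing the pin:** I gripped the T-knob, lifted it about 11–12 mm, turned it −90° and lowered it into the rest slot. The largest force I read there was about 10 N, mostly the knob's spring.
- **Sliding the carriage:** I pushed the bow handle from behind with one open finger, because gripping it would have brought the gripper's body into the manifold. The carriage moved about 62 mm and met its stop at about 6.6 N, and I then backed off and left it standing.
- **Locking:** I lifted the knob, turned it back and lowered it to about 2 mm under spring pull before letting go. That is well below the 5.5 mm where a pin would be standing on the bar.

**Last checks:**
- The last pictures show the crossbar along the travel and the lug at the bracket. They also show the hex driver where it was. I did not check the other bystanders one by one.
- In the scene camera the knob is within about 0.1 pixel of its starting height. A pin not in its hole would show about 1.7 pixels, so it is fully home.
- The robot was clear of everything when I handed in.

**Disagreements:**
- Yaw estimates for the dispenser ran from about 3° to 7°; I used about 5°.
- Handle position estimates differed by up to 8 mm along the travel until a closer picture settled it.
- One move call was refused for missing fields and was sent again.

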